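Tilt the cocoa shortbread pile into the gift box

TASK

Pack the dark brown cocoa shortbread pile into the open red gift box: tip the pile along its length by some 15 degrees so that one short end goes down inside the box first, against that end wall, then lay the rest down until the pile lies flat on the box's floor. Let go, and leave the butter and pistachio piles where they are.

Things in the scene. Friction and masses are not known exactly. Their poses are not given: they have to be found in the camera images.
- cocoa_pile: Banded pile of four dark brown cocoa shortbread slabs: the one to pack. A solid bundle, 100 mm long (its x) by 48 mm wide (its y) by 60 mm high (its z), about 0.2 kg, with a 30 mm wide white paper band round its middle. Origin: centre of its underside; it lies flat on the table. Grip it across its 48 mm width, in the upper half (say 45 mm above its underside), so that the fingertips stay above the box's rim when the pile is home. Either end may go in first.
- gift_box: Low open red gift box, fixed to the table (it does not move). Outside 122 mm long (its x) by 70 mm wide (its y) by 21 mm high (its z); walls 4 mm; floor 4 mm thick, so 17 mm deep; inside 114 mm by 62 mm. It takes the pile lengthwise with 14 mm to spare both ways. Once home the pile's top stands about 43 mm above the rim. Origin: centre of its underside, on the table.
- butter_pile: Banded pile of pale golden butter shortbread slabs, a bystander. A solid bundle, 100 mm long (its x) by 48 mm wide (its y) by 60 mm high (its z), about 0.2 kg, with a 30 mm wide white paper band round its middle. Origin: centre of its underside; it lies flat on the table.
- pistachio_pile: Banded pile of green pistachio shortbread slabs, a bystander. A solid bundle, 100 mm long (its x) by 48 mm wide (its y) by 60 mm high (its z), about 0.2 kg, with a 30 mm wide white paper band round its middle. Origin: centre of its underside; it lies flat on the table.
Not all that is in view belongs to the job. Leave any blue look-alike of the cocoa_pile alone. Several things have the shape of the gift_box; the one meant has the colours described above.

How it is judged (in metres and radians):
On the way:
1. the cocoa pile is tipped lengthwise by at least 8 degrees with its low end down inside the gift box, in line with it (horizontal distance between cocoa_pile and gift_box below 0.025 m and angle between the y axis of cocoa_pile and the y axis of gift_box, either way round below 0.25 rad and ((angle between cocoa_pile's own x axis and vertical below 1.4308 rad and z of cocoa_pile in the frame of gift_box below 0.027 m) or (angle between cocoa_pile's own x axis and vertical above 1.7108 rad and z of cocoa_pile in the frame of gift_box below 0.027 m) or (angle between cocoa_pile's own x axis and vertical below 1.3208 rad and z of cocoa_pile in the frame of gift_box below 0.033 m) or (angle between cocoa_pile's own x axis and vertical above 1.8208 rad and z of cocoa_pile in the frame of gift_box below 0.033 m) or (angle between cocoa_pile's own x axis and vertical below 1.1708 rad and z of cocoa_pile in the frame of gift_box below 0.04 m) or (angle between cocoa_pile's own x axis and vertical above 1.9708 rad and z of cocoa_pile in the frame of gift_box below 0.04 m))), for 0.1 s.
At the end, for the whole second after the job is handed in: the cocoa pile lies on the floor of the gift box, level within 5.5 degrees, its centre within 15 mm of the box's centre and in line with it, released and at rest (horizontal distance between cocoa_pile and gift_box below 0.015 m and z of cocoa_pile in the frame of gift_box below 0.01 m and angle between cocoa_pile's own z axis and vertical below 0.1 rad and angle between the y axis of cocoa_pile and the y axis of gift_box, either way round below 0.25 rad and linear speed of cocoa_pile below 0.02 m/s); the robot touches nothing.
It fails at once if the butter pile is pushed or carried more than 30 mm (distance of butter_pile from where it was at the start of the episode above 0.03 m).
It fails at once if the pistachio pile is pushed or carried more than 30 mm (distance of pistachio_pile from where it was at the start of the episode above 0.03 m).
It also fails if it takes over 38 s, if anything falls off the work surface, if the arm or the gripper's body presses on something with over 40 N, if the wrist force passes 120 N, or if a joint passes its speed limit or range.

ROBOT

A 6-joint arm with a two-finger parallel gripper is mounted at the origin on the work surface. World frame = base frame: x ahead of the robot, y to its left, z up, the work surface at z = 0. Lengths are in mm, angles in degrees, forces in N, time in s.
With the tool pointing down it reaches from about 350 to 850 mm from the base axis. Payload 8.1 kg.
Tool frame: the origin (TCP) lies midway between the tips of the shut fingers; the grasp point (between the pads) lies 19 mm behind it (r.pinch_z is the distance from the TCP to the grasp point, in mm); z points along the fingers, y is the line along which they close (so a half turn about z gives the same grasp; the last joint's range is limited). The gripper opens to 85 mm and grips with 20 to 120 N. Pads are 22 mm wide; open, the fingers measure 114 mm over their backs; the gripper's body (76 mm by 85 mm) begins 54 mm behind the grasp point. The pads swing forward as they close: fully open they stand 13 mm farther back than shut.
Start: joints at [-69.809, 7.471, 85.268, -0, 87.261, -4.893], TCP at [254.389, -543.408, 231.292] pointing down, gripper open.
Joint ranges: [-169.43, 169.43], [-51.17, 129.36], [1.28, 143.12], [-76.62, 256.62], [0, 156.53], [-152.29, 152.29]. Speed limits (degrees/s): [136.94, 136.94, 159.86, 180, 180, 180].

INTERFACE

Orientations are given as [roll, pitch, yaw] about the fixed x, y, z axes, in that order (R = Rz(yaw) Ry(pitch) Rx(roll)).
In Python, from bench import sensors, optics, job, r gives the robot as it stands.
- The arm moves only by the tool play_rows, never from a script. Its argument "motion" is a list that holds one entry, the list of rows, each a list of 6 numbers: the shift along the tool's x, y, z in cm, then the turn, a rotation vector about the tool's x, y, z in degrees. In form: [[[x, y, z, ax, ay, az], ...]]. A call has 1 to 5 rows; each row is the pose to reach, as a shift and turn from the pose commanded when the call began, along the tool's axes at that moment; what a row does not reach only later rows make up. A row lasts 1/10 s, in which the tool goes at most 50 mm and 8.59 degrees, less where a joint would pass 70% of its speed; a pose out of reach is approached as far as the arm can. A call with a gripper value outside its range is refused whole. "jaw" is the opening, from 0 (shut) to 1 (fully open), set as the call begins (left out, the last holds). The fingers move at their own pace and stop on an object; "squeeze" is the grip in N (left out, the last holds). Time passes only in rows, so rows that repeat a pose let the fingers close. It gives the time, the measured TCP pose, the force, the opening and the grip force at its end, in the units of the state.
- sensors.sense(): the state, without advancing time (a new reading comes with each control period).
- optics.snapshot(name): name is "scene" or "top" or "wrist"; returns a dict with "pixels" (420x560x3 uint8, red, green, blue), "mtx" (3x3 intrinsics, pixels), "R" (3x3) and "t" (3): a world point X has camera coordinates R X + t; the wrist camera has in their place "T_tool_cam" (4x4, takes a point from camera to tool coordinates, whose origin is the TCP and whose axes are the flange's). Camera axes: x right, y down, z forward; pixel columns grow to the right and rows downward; lengths in mm; the calibration is good to about 2 mm. A picture is of the moment at which its call begins: read the wrist's pose just before it. There is no depth.
- job.hand_in(): hands the job in; it is judged then, once.
The state is a dict: "time": time; "joint_pos": joint angles; "qd": joint speeds; "joint_efforts": joint torques, N m; "tool_pos": TCP position; "tcp_rot": TCP orientation; "ft_force": force on the tool from outside, world axes, zero at the start; "wrist_torque": the same for the moment, N m; "finger_gap": finger opening in mm; "grip_force": force on a finger pad.
Only numpy, scipy, OpenCV 4.12 (cv2) and the standard library are available. Lean on these libraries where they do the work, as an engineer would, in place of code of your own. Each camera call takes 0.05 s, during which the arm holds its last target. There are 200 camera calls.

## Working session

There is one attempt and no reset: what is moved stays moved. The work goes in short steps, Python scripts to look and compute and a tool call to move; the robot and the scene stay as the last step left them, time stands still between calls to the robot, and variables do not carry over. Pictures are saved under pics/ and viewed, at most 13 in all, crops included, and the job is handed in when it is done.

Besides the shell and the picture viewer there is one more tool, called after ">>>" in YAML: its name, and indented under it one key for each argument. play_rows: Moves the arm, as the interface text tells. Its arguments: {"type":"object","properties":{"motion":{"type":"array","items":{"type":"array","items":{"type":"array","items":{"type":"number"}}}},"jaw":{"type":"number"},"squeeze":{"type":"number"}},"required":["motion"]}

```bash
mkdir -p pics; ls; python3 - <<'E'
from bench import sensors, optics, job, r
import cv2, numpy as np, pickle
print(sensors.sense())
for n in("scene","top"):
    s=optics.snapshot(n); pickle.dump(s,open(f'{n}.pkl','wb')); cv2.imwrite(f'pics/{n}0.png',s['pixels'][:,:,::-1]); print(n,s['mtx'],s['R'],s['t'])
E
```

```text
pics
{'time': 0.0, 'joint_pos': array([-6.98087171e+01,  7.51478660e+00,  8.53308103e+01,  1.03123841e-03,
        8.72609621e+01, -4.88962714e+00]), 'qd': array([ 0.11626517, -0.01026477,  0.00363937, -0.03825186, -0.01022689,
        0.06518821]), 'joint_efforts': array([-1.54198489e-03, -5.69409478e+01, -5.00548017e+01, -4.09947479e-04,
        1.48748030e-02,  2.11384685e-05]), 'tool_pos': array([ 254.20469506, -542.87465828,  230.23310704]), 'tcp_rot': array([-1.79893917e+02, -1.01089376e-02,  2.50808505e+01]), 'ft_force': array([ 0.60917698, -0.04885727,  0.71849383]), 'wrist_torque': array([ 1.87778857e-02, -5.01347981e-05,  1.17192779e-02]), 'grip_force': 0.0, 'finger_gap': 85.32419215728963}
scene [[386.48863444   0.         283.5679297 ]
 [  0.         386.48863444 207.88711129]
 [  0.           0.           1.        ]] [[ 0.75337404  0.65753721 -0.00850662]
 [ 0.52187964 -0.60571457 -0.60062592]
 [-0.40008648  0.44805655 -0.79948492]] [-422.50167609 -255.04267635 1168.8869597 ]
top [[442.94178602   0.         273.95944027]
 [  0.         442.94178602 214.59856691]
 [  0.           0.           1.        ]] [[-0.00684803 -0.99959979 -0.02744762]
 [-0.98979373  0.0106829  -0.14210644]
 [ 0.14234279  0.02619434 -0.98947076]] [ 30.17749285 542.53216548 938.02744156]
```

View pics/scene0.png

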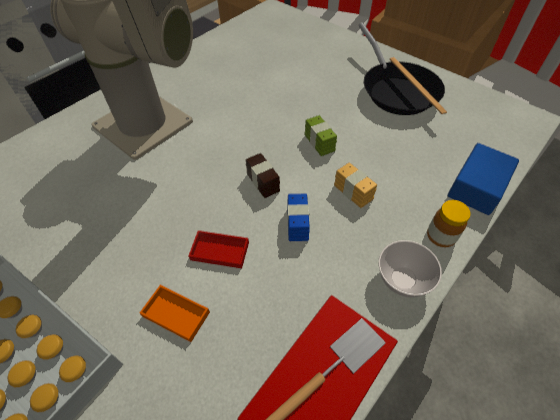

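View pics/top0.png

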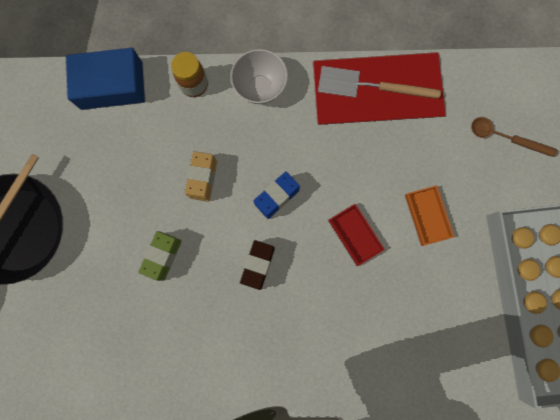

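The scene view shows the cocoa pile at about (263,175) and the red box at (219,249). In the top view they are at (257,265) and (356,235). The blue look-alike, orange box and red board are distractors. Next I'll zoom in on both.

```bash
python3 - <<'E'
import cv2, numpy as np, pickle
o=[]
for n,cs in(("top",[(225,230),(318,195)]),("scene",[(230,145),(180,220)])):
    s=pickle.load(open(n+'.pkl','rb')); p=s['pixels']
    print(n,-s['R'].T@s['t'])
    row=[]
    for (x,y) in cs:
        c=p[y:y+74,x:x+80].astype(float); c=255*(c/255)**.6
        row.append(cv2.resize(c.astype(np.uint8),None,fx=5,fy=4*74/74*1.0 and 4,interpolation=cv2.INTER_CUBIC))
    o.append(np.hstack(row))
cv2.imwrite('pics/crop.png',np.vstack(o)[:,:,::-1])
for n,c in(("top",[(257,250),(257,265),(272,262),(356,235),(337,222),(246,275)]),("scene",[(255,162),(270,182),(219,249),(219,235),(219,264)])):
    s=pickle.load(open(n+'.pkl','rb'))['pixels']; print([(*q,s[q[1],q[0]]) for q in c])
E
```

```text
top [ 4.03680153e+02 -2.01407910e-01  1.00607634e+03]
scene [ 919.05924297 -400.39994801  777.7281962 ]
[(257, 250, array([42, 22, 15], dtype=uint8)), (257, 265, array([145, 144, 129], dtype=uint8)), (272, 262, array([94, 93, 85], dtype=uint8)), (356, 235, array([123,  28,  25], dtype=uint8)), (337, 222, array([83, 19, 16], dtype=uint8)), (246, 275, array([43, 23, 14], dtype=uint8))]
[(255, 162, array([53, 36, 27], dtype=uint8)), (270, 182, array([24, 11,  3], dtype=uint8)), (219, 249, array([144,  18,   6], dtype=uint8)), (219, 235, array([103,  12,  10], dtype=uint8)), (219, 264, array([87, 28, 26], dtype=uint8))]
```

View pics/crop.png

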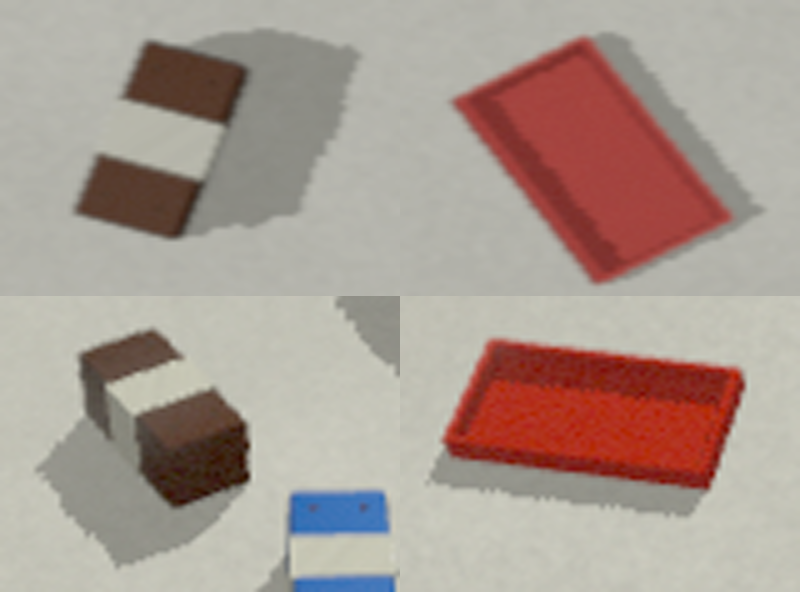

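The crops show the top-face corners of the cocoa pile and the rim corners of the red box clearly in both views. I'll triangulate the corners I read off and check the sizes.

```bash
cat > h.py <<'E'
import cv2, numpy as np, pickle
def P(s): return s['mtx']@np.c_[s['R'],s['t']]
def tri(sa,a,sb,b):
    X=cv2.triangulatePoints(P(sa),P(sb),np.float64(a).T,np.float64(b).T); return (X[:3]/X[3]).T
def ray(s,uv,z):
    uv=np.atleast_2d(uv); d=np.c_[uv,np.ones(len(uv))]@np.linalg.inv(s['mtx']).T@s['R']; C=-s['R'].T@s['t']
    return C+d*((z-C[2])/d[:,2])[:,None]
E
python3 - <<'E'
from h import *
np.set_printoptions(precision=1,suppress=True)
t=pickle.load(open('top.pkl','rb'));s=pickle.load(open('scene.pkl','rb'))
def show(n,a,b,z):
    print(n,'tri');print(tri(t,a,s,b))
    for q,v in((t,a),(s,b)):
        W=ray(q,v,z); print('plane',W.mean(0),'edges',np.linalg.norm(W-np.roll(W,-1,0),axis=1)); e=W[1]-W[2]+W[0]-W[3]; print(W[:,:2].tolist() and np.round(W[:,:2]).tolist(),'dir',np.degrees(np.arctan2(e[1],e[0])), np.degrees(np.arctan2(*(W[0]-W[1]+W[3]-W[2])[1::-1])))
# cocoa: top crop order A(left up) B(right up) C(right low) D(left low)
ct=[(254.4,240),(273.6,246.8),(260.3,288.6),(240.2,282.8)]
# high row in top = larger x. scene correspondences
cs=[(279.4,177),(259.5,184.5),(246,159.5),(260.4,153.5)]
for n,b in(("top",ct),("scene",cs)): print(n,ray(t if n=='top' else s,b,60).round(0).tolist())
bt=[(328.6,220),(355.6,204.5),(384.6,249),(357.6,265.7)]
bs=[(228,254),(248.4,239),(198.4,231),(189.2,256)]
print(ray(t,bt,21).round().tolist()); print(ray(s,bs,21).round().tolist())
show('cocoa',ct,[cs[1],cs[0],cs[3],cs[2]],60)
# masks: box centroid of minAreaRect in top
for q,n in((t,'top'),(s,'scene')):
    p=q['pixels'].astype(int); m=((p[...,0]>55)&(p[...,0]>2.5*p[...,1])&(p[...,0]>2.5*p[...,2])).astype(np.uint8)
    for c in cv2.findContours(m,0,2)[0]:
        if cv2.contourArea(c)>500: print(n,cv2.minAreaRect(c),cv2.approxPolyDP(c,4,True)[:,0].tolist())
E
```

```text
top [[485.0, 67.0, 60.0], [470.0, 26.0, 60.0], [382.0, 55.0, 60.0], [395.0, 97.0, 60.0]]
scene [[489.0, 67.0, 60.0], [469.0, 17.0, 60.0], [385.0, 56.0, 60.0], [398.0, 96.0, 60.0]]
[[532.0, -96.0, 21.0], [566.0, -157.0, 21.0], [466.0, -218.0, 21.0], [430.0, -157.0, 21.0]]
[[531.0, -156.0, 21.0], [538.0, -97.0, 21.0], [433.0, -158.0, 21.0], [469.0, -216.0, 21.0]]
cocoa tri
[[475.5  50.1  47.3]
 [483.2  38.9  75.5]
 [396.   66.6  78.1]
 [386.2  84.6  46.6]]
plane [433.2  61.3  60. ] edges [43.7 92.5 44.3 95.4]
[[485.0, 67.0], [470.0, 26.0], [382.0, 55.0], [395.0, 97.0]] dir -18.244919865112333 71.9157410629602
plane [435.2  59.   60. ] edges [53.9 95.7 42.  92.5]
[[469.0, 17.0], [489.0, 67.0], [398.0, 96.0], [385.0, 56.0]] dir -21.027547794902176 -110.76444537359754
top ((356.06634521484375, 234.45828247070312), (54.127567291259766, 31.15390968322754), 57.80426788330078) [[353, 205], [329, 220], [359, 264], [383, 248]]
top ((378.9469299316406, 88.20354461669922), (63.32609176635742, 127.18433380126953), 86.18592071533203) [[437, 53], [315, 61], [318, 122], [444, 115], [442, 92], [435, 99], [358, 86], [355, 98], [316, 91], [321, 65], [357, 69], [359, 81], [441, 90]]
scene ((321.01324462890625, 382.42999267578125), (90.41216278076172, 158.69102478027344), 37.23483657836914) [[396, 340], [331, 296], [238, 419], [265, 419], [338, 358], [329, 345], [361, 317], [385, 344], [353, 374], [344, 363], [338, 364], [284, 419], [350, 419]]
scene ((218.3695068359375, 248.82015991210938), (56.69608688354492, 30.368093490600586), 9.039482116699219) [[197, 232], [190, 259], [241, 267], [247, 238]]
scene ((543.3765869140625, 34.77581024169922), (27.077857971191406, 76.12319946289062), 27.474430084228516) [[559, 0], [546, 1], [514, 62], [535, 73], [559, 34]]
scene ((509.0023193359375, 27.606327056884766), (13.365808486938477, 67.01929473876953), 25.34617805480957) [[529, 0], [515, 0], [491, 56], [501, 58]]
```

Both views agree. The cocoa pile's top centre is about (434, 61, 60) with its long axis at about -18°, and the box centre is about (500, -157) at 31°. I'll move over the box for a close wrist view.

>>> play_rows:
  motion:
    - [[19,-12.3,-3,0,0,-3],[19,-12.3,-3,0,0,-3],[19,-12.3,-3,0,0,-3],[19,-12.3,-3,0,0,-3],[19,-12.3,-3,0,0,-3]]
  jaw: 1

```text
time: 0.6
tool_pos: [375.8, -348.5, 261.6]
tcp_rot: [-180.0, -0.1, 28.2]
ft_force: [0.2, -1.0, 0.3]
finger_gap: 85.7
grip_force: 0.0
```

>>> play_rows:
  motion:
    - [[19,-12.3,-3,0,0,-3],[19,-12.3,-3,0,0,-3],[19,-12.3,-3,0,0,-3],[19,-12.3,-3,0,0,-3],[19,-12.3,-3,0,0,-3]]

```text
time: 1.1
tool_pos: [485.2, -150.2, 291.7]
tcp_rot: [-180.0, -0.1, 31.2]
ft_force: [1.4, 0.3, 0.2]
finger_gap: 85.3
grip_force: 0.0
```

```bash
cat >> h.py <<'E'
from scipy.spatial.transform import Rotation as Ro
def snap(name):
    from bench import sensors, optics
    st=sensors.sense(); s=optics.snapshot('wrist'); R=Ro.from_euler('xyz',st['tcp_rot'],degrees=True).as_matrix()
    T=np.eye(4);T[:3,:3]=R;T[:3,3]=st['tool_pos']; M=np.linalg.inv(T@np.array(s['T_tool_cam'])); s['R']=M[:3,:3]; s['t']=M[:3,3]
    pickle.dump(s,open(name+'.pkl','wb')); cv2.imwrite(f'pics/{name}.png',s['pixels'][:,:,::-1]); return st,s
def go(pos,rpy):
    "delta (cm, deg) in tool axes from the measured pose"
    from bench import sensors
    st=sensors.sense(); R=Ro.from_euler('xyz',st['tcp_rot'],degrees=True)
    d=R.inv().apply(np.array(pos)-st['tool_pos'])/10
    a=(R.inv()*Ro.from_euler('xyz',rpy,degrees=True)).as_rotvec(degrees=True)
    return np.r_[d,a].round(2)
E
python3 - <<'E'
from h import *
np.set_printoptions(precision=2,suppress=True)
st,s=snap('w1'); print(st['time'],st['tool_pos'],st['tcp_rot'],s['T_tool_cam'],s['mtx'][0])
E
```

```text
1.1 [ 485.19 -150.25  291.65] [-179.98   -0.06   31.22] [[   0.     -0.95   -0.31   79.68]
 [   1.      0.     -0.      1.75]
 [   0.     -0.31    0.95 -143.49]
 [   0.      0.      0.      1.  ]] [344.73   0.   274.32]
```

View pics/w1.png

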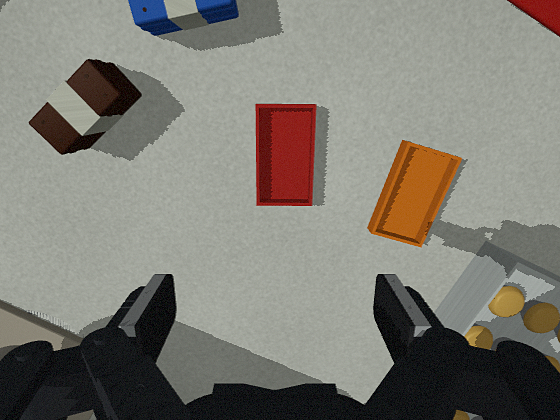

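The wrist view shows the red box as a rectangle, corners about (256,104), (316,104), (316,206) and (257,206), lined up with the tool. The cocoa pile's top face runs about from (90,59) to (29,123). I'll measure the box by mask.

```bash
python3 - <<'E'
from h import *
np.set_printoptions(precision=1,suppress=True)
s=pickle.load(open('w1.pkl','rb'));t=pickle.load(open('top.pkl','rb'))
p=s['pixels'].astype(int); m=((p[...,0]>50)&(p[...,0]>2.5*p[...,1])&(p[...,0]>2.5*p[...,2])).astype(np.uint8)
for c in cv2.findContours(m,0,2)[0]:
    if cv2.contourArea(c)>3000 : print(cv2.minAreaRect(c)); 
b=np.float64([(256,104),(316,103.5),(316.5,206.5),(256.5,206.5)])
W=ray(s,b,21); print(W,W.mean(0),np.linalg.norm(W-np.roll(W,-1,0),axis=1),np.degrees(np.arctan2(*(W[0]-W[3])[1::-1])))
# order match with top: far corner in tool x (+x,+y) etc
bt=np.float64([(328.6,220),(355.6,204.5),(384.6,249),(357.6,265.7)]); print(tri(t,bt,s,b))
q=p[50:165,20:150]; q=(q[...,0]>1.25*q[...,2])&(q.sum(2)<170)
c=max(cv2.findContours(q.astype(np.uint8),0,2)[0],key=cv2.contourArea)
crop=cv2.resize(s['pixels'][50:165,20:150],None,fx=5,fy=5,interpolation=cv2.INTER_CUBIC); cv2.imwrite('pics/w1c.png',(255*(crop/255.)**.6)[:,:,::-1])
E
```

```text
((285.5, 154.5), (58.99999237060547, 100.99998474121094), 0.0)
[[ 536.9  -96.1   21. ]
 [ 573.2 -154.8   21. ]
 [ 469.8 -223.6   21. ]
 [ 430.6 -159.    21. ]] [ 502.6 -158.4   21. ] [ 68.9 124.2  75.6 123.5] 30.60408414571106
[[ 535.   -97.     2.8]
 [ 573.9 -162.3  -20.4]
 [ 467.2 -222.5   10.6]
 [ 429.9 -158.4   18. ]][ WARN:0@0.313] global loadsave.cpp:1063 imwrite_ Unsupported depth image for selected encoder is fallbacked to CV_8U.
```

View pics/w1c.png

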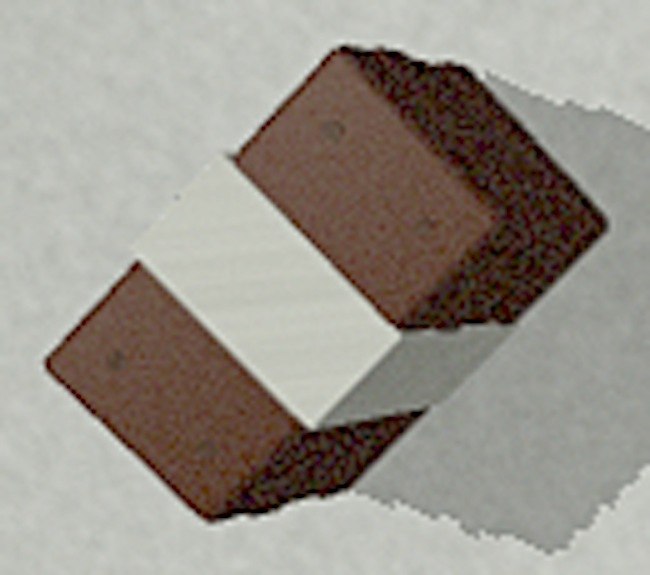

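The enlarged crop shows the cocoa top-face corners at about (342,48), (490,215), (212,520) and (45,362) in crop pixels. The box's near-edge width came out too large, so I'll check its edges by fitting lines.

```bash
python3 - <<'E'
from h import *
np.set_printoptions(precision=1,suppress=True)
s=pickle.load(open('w1.pkl','rb'));t=pickle.load(open('top.pkl','rb'))
print(s['mtx'],-s['R'].T@s['t'])
p=s['pixels'].astype(int); m=((p[...,0]>50)&(p[...,0]>2.5*p[...,1])&(p[...,0]>2.5*p[...,2]))
for y in (102,103,104,106,120,140,160,180,200,204,205,206,207): x=np.flatnonzero(m[y,200:360]); print(y,x.min()+200 if len(x) else '-',x.max()+200 if len(x) else '')
c=np.float64([(342,48),(490,215),(212,520),(45,362)])/5+[20,50]-.4
W=ray(s,c,60); print(W,W.mean(0),np.linalg.norm(W-np.roll(W,-1,0),axis=1))
ct=np.float64([(254.4,240),(273.6,246.8),(260.3,288.6),(240.2,282.8)])
for o in range(4): X=tri(t,np.roll(ct,-o,0),s,c); print(o,X.round().tolist(),X.mean(0))
E
```

```text
[[344.7   0.  274.3]
 [  0.  344.7 209.5]
 [  0.    0.    1. ]] [ 554.1 -110.6  435.2]
102 - 
103 - 
104 256 314
106 256 315
120 256 315
140 256 314
160 256 313
180 256 312
200 257 311
204 257 311
205 257 311
206 - 
207 - 
[[488.2  68.2  60. ]
 [474.2  30.2  60. ]
 [384.5  56.9  60. ]
 [398.   98.9  60. ]] [436.3  63.6  60. ] [40.5 93.6 44.2 95.3]
0 [[486.0, 68.0, 59.0], [472.0, 27.0, 63.0], [383.0, 56.0, 60.0], [396.0, 98.0, 59.0]] [434.3  62.4  60.2]
1 [[480.0, 31.0, 125.0], [402.0, 83.0, -132.0], [386.0, 88.0, 27.0], [465.0, 47.0, 178.0]] [433.1  62.2  49.4]
2 [[427.0, 67.0, 50.0], [399.0, 135.0, -239.0], [463.0, 35.0, 180.0], [459.0, 21.0, 202.0]] [437.3  64.4  48.1]
3 [[422.0, 130.0, -98.0], [480.0, 61.0, 12.0], [455.0, 13.0, 187.0], [397.0, 61.0, 111.0]] [438.5  66.   52.8]
```

```bash
python3 - <<'E'
from h import *
np.set_printoptions(precision=1,suppress=True)
s=pickle.load(open('w1.pkl','rb'));t=pickle.load(open('top.pkl','rb'))
b=np.float64([(255.7,103.6),(315.5,103.6),(311.7,205.6),(256.5,205.6)])
W=ray(s,b,21); print(W,W.mean(0),np.linalg.norm(W-np.roll(W,-1,0),axis=1),np.degrees(np.arctan2(*(W[0]-W[3]+W[1]-W[2])[1::-1])))
bt=np.float64([(328.6,220),(355.6,204.5),(384.6,249),(357.6,265.7)]); X=tri(t,bt,s,b); print(X,X.mean(0))
print(go([434.5,62,170],[180,0,-18]))
E
```

```text
[[ 537.1  -95.6   21. ]
 [ 572.8 -154.3   21. ]
 [ 467.7 -217.8   21. ]
 [ 431.6 -158.4   21. ]] [ 502.3 -156.5   21. ] [ 68.7 122.8  69.5 122.8] 30.952127797167893
[[ 535.1  -96.8    3.6]
 [ 573.2 -161.5  -15.9]
 [ 466.4 -219.3   14.9]
 [ 430.  -158.6   15.1]] [ 501.2 -159.     4.4]
[  6.4 -20.6  12.2  -0.1  -0.1  49.3]
```

The box comes out at 122.8 x 69 mm, as it should: centre (502,-157), yaw 31°. The cocoa pile is at (434.5, 62), yaw -18°, with a triangulated height of 60 mm. I'll go above the pile.

>>> play_rows:
  motion:
    - [[6.4,-20.6,12.2,0,0,49.3],[6.4,-20.6,12.2,0,0,49.3],[6.4,-20.6,12.2,0,0,49.3],[6.4,-20.6,12.2,0,0,49.3],[6.4,-20.6,12.2,0,0,49.3]]

```text
time: 1.65
tool_pos: [434.4, 46.5, 174.3]
tcp_rot: [180.0, 0.0, -9.7]
ft_force: [0.0, 0.1, -0.2]
finger_gap: 85.4
grip_force: 0.0
```

```bash
python3 - <<'E'
from h import *
print(go([434.5,62,140],[180,0,-18]))
E
```

```text
[-0.25 -1.53  3.43  0.01  0.02  8.35]
```

>>> play_rows:
  motion:
    - [[-0.25,-1.5,3.4,0,0,8.3],[-0.25,-1.5,3.4,0,0,8.3],[-0.25,-1.5,3.4,0,0,8.3]]

```text
time: 1.95
tool_pos: [434.7, 60.3, 141.2]
tcp_rot: [179.9, 0.1, -17.4]
ft_force: [0.5, -0.9, 0.7]
finger_gap: 85.7
grip_force: 0.0
```

```bash
python3 - <<'E'
from h import *
st,s=snap('w2'); print(st['tool_pos'],st['tcp_rot'])
print(go([434.5,62,26],[180,0,-18]))
E
```

```text
[434.71691403  60.32959498 141.1557199 ] [ 1.79941489e+02  1.01746501e-01 -1.73505935e+01]
[-2.000e-01 -1.600e-01  1.164e+01  1.000e-02 -3.000e-02  5.900e-01]
```

View pics/w2.png

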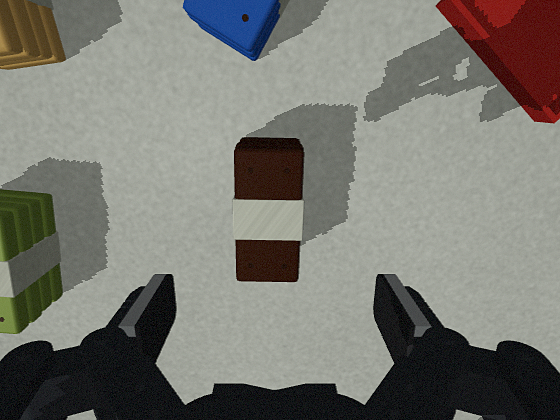

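The wrist view shows the cocoa pile straight between the fingers: columns 235–303, rows 150–281, with the band at row 220. Offset is about 2 mm. Descend and grip.

>>> play_rows:
  motion:
    - [[-0.15,-0.18,4,0,0,0.4],[-0.15,-0.18,8,0,0,0.4],[-0.15,-0.18,10.5,0,0,0.4],[-0.15,-0.18,11.5,0,0,0.4],[-0.15,-0.18,11.5,0,0,0.4]]

```text
time: 2.5
tool_pos: [434.8, 61.8, 26.7]
tcp_rot: [180.0, 0.0, -18.0]
ft_force: [0.9, 0.2, 0.1]
finger_gap: 85.2
grip_force: 0.0
```

>>> play_rows:
  motion:
    - [[0,0,0,0,0,0],[0,0,0,0,0,0],[0,0,0,0,0,0],[0,0,0,0,0,0],[0,0,0,0,0,0]]
  jaw: 0
  squeeze: 50

```text
time: 3.0
tool_pos: [436.3, 62.7, 28.5]
tcp_rot: [-179.9, -0.2, -18.0]
ft_force: [-1.1, -1.1, 7.4]
finger_gap: 47.6
grip_force: 52.5
```

>>> play_rows:
  motion:
    - [[0,0,0,0,0,0],[0,0,0,0,0,0],[0,0,0,0,0,0]]

```text
time: 3.3
tool_pos: [436.3, 62.7, 28.5]
tcp_rot: [-179.9, -0.2, -18.0]
ft_force: [-0.0, -0.5, 7.3]
finger_gap: 47.3
grip_force: 52.5
```

Gripped at a gap of 47.3 mm. I'll lift, carry it over the box and turn to yaw 31.

>>> play_rows:
  motion:
    - [[0,0,-2.5,0,0,0],[0,0,-6,0,0,0],[0,0,-9,0,0,0],[0,0,-9,0,0,0]]

```text
time: 3.7
tool_pos: [438.1, 62.8, 122.0]
tcp_rot: [-179.8, -0.5, -18.0]
ft_force: [1.5, 0.3, -1.6]
finger_gap: 47.3
grip_force: 52.1
```

```bash
python3 - <<'E'
from h import *
from bench import sensors
st,s=snap('w3')
print(st['tool_pos'],st['tcp_rot'],st['ft_force'],go([502,-157,118],[180,0,31]))
E
```

```text
[438.06662493  62.84949681 122.01872234] [-179.82679554   -0.48809091  -17.99174772] [ 1.458683    0.32972573 -1.55729693] [ 1.300e+01  1.889e+01  1.900e-01  3.000e-02 -3.500e-01 -4.899e+01]
```

View pics/w3.png

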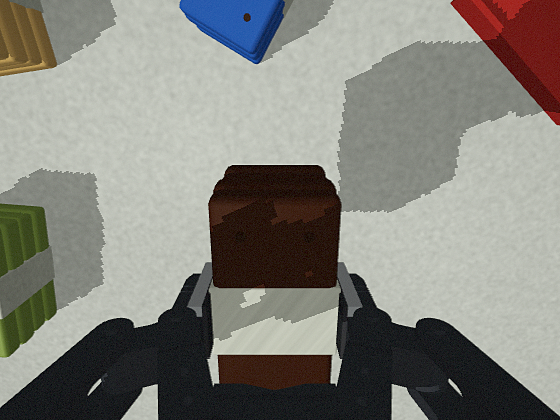

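The band edges at rows 287 and 355 put the pile's centre 2 mm behind the TCP along tool x, with the pile held level. I'll carry it over the box, then tip.

>>> play_rows:
  motion:
    - [[13,18.9,0,0,0,-49],[13,18.9,0,0,0,-49],[13,18.9,0,0,0,-49],[13,18.9,0,0,0,-49],[13,18.9,0,0,0,-49]]

```text
time: 4.25
tool_pos: [498.1, -154.6, 115.2]
tcp_rot: [-179.9, 0.1, 21.1]
ft_force: [1.0, -0.2, -0.0]
finger_gap: 47.4
grip_force: 52.2
```

```bash
python3 - <<'E'
from h import *
print(go([510,-152,100],[180,15,31]))
E
```

```text
[  1.21   0.19   1.52  -1.38 -14.9   -9.81]
```

>>> play_rows:
  motion:
    - [[0.6,0.1,0.8,-0.7,-7.4,-4.9],[1.2,0.2,1.5,-1.4,-14.9,-9.8],[1.2,0.2,1.5,-1.4,-14.9,-9.8],[1.2,0.2,1.5,-1.4,-14.9,-9.8]]

```text
time: 4.65
tool_pos: [509.7, -149.7, 99.1]
tcp_rot: [-179.9, 15.1, 30.7]
ft_force: [0.4, -0.4, -1.2]
finger_gap: 47.1
grip_force: 52.2
```

```bash
python3 - <<'E'
from h import *
from bench import optics
st,s=snap('w4')
print(st['tool_pos'],st['tcp_rot'],go([510,-152,60],[180,15,31]),go([510,-152,47],[180,15,31]))
a=s['pixels']; b=optics.snapshot('scene')['pixels'][140:290,130:330]
b=cv2.resize(b,(373,280),interpolation=cv2.INTER_CUBIC); a=cv2.resize(a,(373,280))
cv2.imwrite('pics/w4b.png',np.hstack([a,b])[:,:,::-1])
E
```

```text
[ 509.74371256 -149.73186451   99.07252067] [-179.9182832    15.05832037   30.7128442 ] [ 0.95  0.15  3.93 -0.06 -0.06 -0.35] [ 1.28  0.15  5.19 -0.06 -0.06 -0.35]
```

View pics/w4b.png

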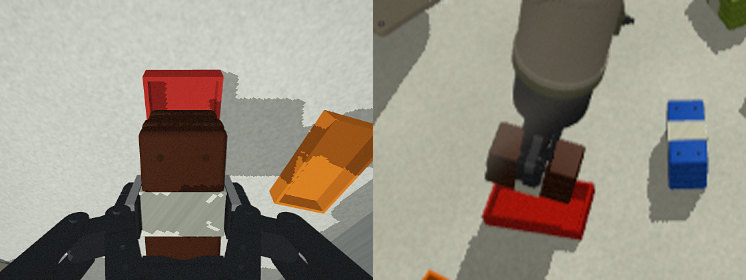

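The left half (wrist view) shows the tipped pile centred on the box's width, both centred at about column 183. The right half (scene view) shows it above the box. Lower the low end in.

>>> play_rows:
  motion:
    - [[0.5,0.15,2,0,0,-0.3],[0.95,0.15,3.9,0,0,-0.3],[1.1,0.15,4.6,0,0,-0.3],[1.25,0.15,5.1,0,0,-0.3],[1.25,0.15,5.1,0,0,-0.3]]

```text
time: 5.25
tool_pos: [510.4, -152.9, 49.6]
tcp_rot: [179.9, 14.9, 30.9]
ft_force: [-0.5, 0.7, -1.3]
finger_gap: 47.4
grip_force: 52.2
```

```bash
python3 - <<'E'
from h import *
st,s=snap('w5')
print(st['tool_pos'],st['tcp_rot'],st['ft_force'],st['wrist_torque'],go([512,-151,45],[180,15,31]))
E
```

```text
[ 510.40261656 -152.9354459    49.62668798] [179.93224988  14.89926105  30.87212033] [-0.53864226  0.67735807 -1.25769626] [ 0.11721481 -0.15002885 -0.01058511] [ 0.33 -0.11  0.44  0.06 -0.12 -0.12]
```

View pics/w5.png

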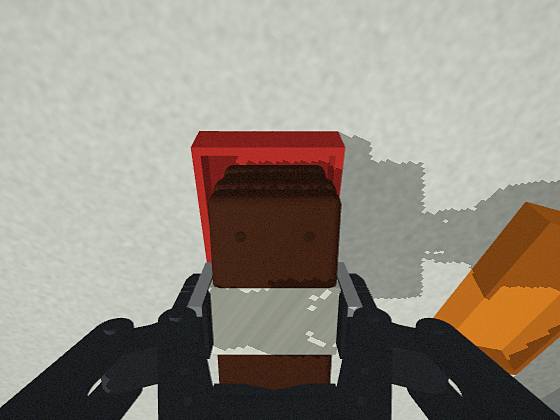

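The wrist view shows the low end inside the box: front rim at rows 131–148, and the box's centre column is about 268 against 274 for the pile. I'll shift about 2.5 mm sideways, set the end down and ease it towards the wall.

>>> play_rows:
  motion:
    - [[0,-0.25,0,0,0,0],[0.3,-0.25,0.4,0,0,0],[0.35,-0.25,0.5,0,0,0],[0.35,-0.25,0.5,0,0,0]]

```text
time: 5.7
tool_pos: [511.6, -149.5, 43.9]
tcp_rot: [179.9, 14.9, 30.9]
ft_force: [-0.7, 0.9, 3.4]
finger_gap: 47.3
grip_force: 52.8
```

```bash
python3 - <<'E'
from h import *
from bench import sensors
st=sensors.sense(); R=Ro.from_euler('xyz',st['tcp_rot'],degrees=True); T=st['tool_pos']
B=np.array([502,-157,0]);e=np.array([np.cos(np.radians(31)),np.sin(np.radians(31)),0])
O=T+R.apply([-2.2,0,28.5]); c=T+R.apply([47.8,0,28.5])
print(T,st['tcp_rot'],st['ft_force'],'O',O,(O-B)@e,'corner',(c-B)@e,c[2])
# target: level, O at e +4, z 4.5
for a in (10,5,0):
    Rn=Ro.from_euler('xyz',[180,a,31],degrees=True); cn=B+e*52.+[0,0,4.5]; cn+= np.cross([0,0,1],e)*((c-B)@np.cross([0,0,1],e))
    print(a,go(cn-Rn.apply([47.8,0,28.5]),[180,a,31]))
E
```

```text
[ 511.57360313 -149.52680302   43.92440694] [179.93025215  14.91039335  30.91484418] [-0.70111541  0.92451776  3.37930932] O [ 503.47607901 -154.41636      16.95011667] 2.595919630828533 corner 50.912337266264345 4.084712282411459
10 [-0.13  0.01  0.35  0.05  4.91 -0.08]
5 [-0.32  0.01  0.8   0.05  9.91 -0.08]
0 [-4.800e-01  1.000e-02  1.260e+00  6.000e-02  1.491e+01 -8.000e-02]
```

The low corner is on the floor (about z 4, +3.4 N) at 15° tilt. Now lay the pile down.

>>> play_rows:
  motion:
    - [[0,0,0,0,0,0],[-0.1,0,0.32,0,4.9,0],[-0.3,0,0.77,0,9.9,0],[-0.46,0,1.22,0,14.9,0],[-0.46,0,1.22,0,14.9,0]]

```text
time: 6.2
tool_pos: [503.5, -154.4, 32.7]
tcp_rot: [179.9, -0.1, 30.8]
ft_force: [-0.2, -0.2, -1.5]
finger_gap: 47.4
grip_force: 52.6
```

```bash
python3 - <<'E'
from h import *
from bench import optics
st,s=snap('w6')
R=Ro.from_euler('xyz',st['tcp_rot'],degrees=True); T=st['tool_pos']
print(T,st['tcp_rot'],st['ft_force'],T+R.apply([-2.2,0,28.5]))
a=s['pixels']; b=optics.snapshot('scene')['pixels'][160:280,140:300]
b=cv2.resize(b,(373,280),interpolation=cv2.INTER_CUBIC); a=cv2.resize(a,(373,280))
cv2.imwrite('pics/w6b.png',np.hstack([a,b])[:,:,::-1])
E
```

```text
[ 503.45307156 -154.37660391   32.74780672] [ 1.79945886e+02 -1.05677209e-01  3.08095014e+01] [-0.16656118 -0.21945621 -1.51999965] [ 501.6224839  -155.49960481    4.2438102 ]
```

View pics/w6b.png

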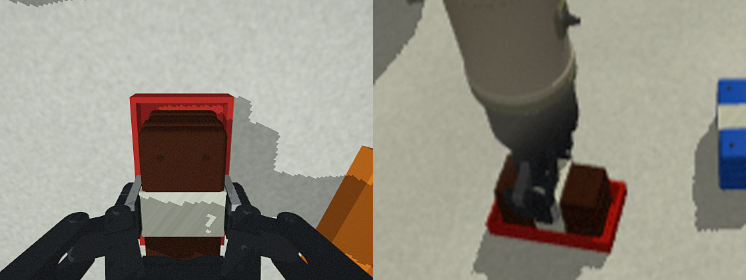

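Both halves show the pile level inside the box with clearance all round; the underside works out to z ≈ 4.2. Lower another millimetre, release and withdraw.

>>> play_rows:
  motion:
    - [[0,0,0.1,0,0,0],[0,0,0.1,0,0,0]]

```text
time: 6.5
tool_pos: [505.2, -153.9, 32.7]
tcp_rot: [179.9, 0.1, 31.0]
ft_force: [-2.2, -1.7, 8.1]
finger_gap: 47.4
grip_force: 53.7
```

>>> play_rows:
  motion:
    - [[0,0,0,0,0,0],[0,0,0,0,0,0],[0,0,0,0,0,0],[0,0,0,0,0,0],[0,0,0,0,0,0]]
  jaw: 1

```text
time: 7.0
tool_pos: [504.4, -153.4, 31.6]
tcp_rot: [180.0, 0.1, 30.9]
ft_force: [0.2, -0.3, -0.1]
finger_gap: 85.6
grip_force: 0.0
```

>>> play_rows:
  motion:
    - [[0,0,-1,0,0,0],[0,0,-4,0,0,0],[0,0,-8,0,0,0],[0,0,-12,0,0,0],[0,0,-12,0,0,0]]

```text
time: 7.5
tool_pos: [508.5, -155.0, 159.8]
tcp_rot: [179.4, -0.4, 30.9]
ft_force: [0.2, -0.7, 0.6]
finger_gap: 85.7
grip_force: 0.0
```

```bash
python3 - <<'E'
from h import *
st,s=snap('w7'); print(st['time'],st['tool_pos'],st['finger_gap'])
E
```

```text
7.5 [ 508.54398257 -155.04758271  159.7911301 ] 85.68823190858136
```

View pics/w7.png

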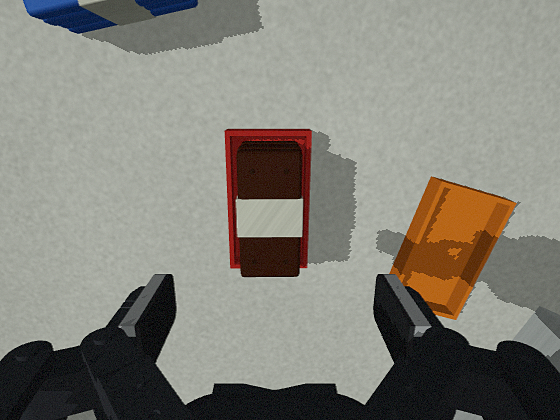

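The wrist view shows the pile flat and straight in the red box: box rim columns 226–311, pile columns 236–302, gap at the front wall, gripper clear. Hand in.

>>> play_rows:
  motion:
    - [[0,0,0,0,0,0],[0,0,0,0,0,0],[0,0,0,0,0,0]]

```text
time: 7.85
tool_pos: [503.6, -153.0, 150.3]
tcp_rot: [-179.9, 0.1, 30.9]
ft_force: [-0.5, -0.3, -0.1]
finger_gap: 85.3
grip_force: 0.0
```

```bash
python3 -c "
from bench import job; print(job.hand_in())"
```

```text
the job is handed in; nothing more can be done
None
```

I tipped the cocoa pile 15° into the red gift box, laid it flat and released it, and handed the job in at 7.85 s; the last wrist picture shows it straight in the box with the gripper clear, but the hand-in returned no verdict.

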